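# Screw the drain hose connector into the clamped waste canister

## Task

Pick up the grey hose connector standing on the bench and screw it, upright, into the threaded port on top of the clamped waste canister, without forcing the thread. Turn it clockwise until you first feel it meet the rubber sealing ring inside, then give it a quarter turn more, no less and no further, and let go. Leave the bottle, jar and carton where they stand.

Things in the scene. Friction and masses are not known exactly. Their poses are not given: they have to be found in the camera images.
- connector_mid (a point): Hose connector, loose, grey plastic, about 80 g, standing upright on its foot, 88 mm tall. This point is on its axis, 46 mm above the foot, in the middle of the grip block, which is 36 mm tall (28 to 64 mm above the foot), 32 mm long along its own x and 26 mm across its two flat sides (along its own y). Above it a 15 mm thick barb. z runs up the axis.
- connector_foot (a point): The same connector: centre of its foot (underside), same axes. Above the foot a round spigot 25 mm across and 28 mm long up to the block, tapering to 20 mm over its lowest 6 mm. A half turn about z leaves the connector the same.
- connector_lugs (a point): The same connector: the point of its axis level with the two thread lugs, 8 mm above the foot. The lugs, 3 mm high, stick out of the spigot to 15.3 mm radius at its +y and -y sides, under the block's two flat sides and 2 mm beyond them.
- connector: The whole connector, its origin at the centre of its foot, z up its axis.
- canister: White waste canister, 150 x 200 x 90 mm (x, y, z), fixed; origin on the bench under the port. Clamped in a steel cradle by two steel bars 78 mm either side of the port along y, top at 102 mm, with 24 mm black knobs at their ends (86 mm off along x), top at 114 mm.
- port_mouth (a point): Centre of the open mouth of the threaded port on the canister, 132 mm above the bench; z up the port's axis, x and y as the canister's. The port is a grey upright tube, 44 mm outside, 33 mm inside (27 mm inside the thread), rising 36 mm from the canister's top.
- port_thread (a point): Point of the port's axis 4.5 mm below the mouth, level with the top of the thread. Right-hand thread (clockwise from above goes down), two starts, 14 mm down per full turn, 1 mm up-and-down play. The starts are at the port's +x and -x sides, each marked by an upright rib outside. Forced with over 45 N the thread is spoilt.
- port_seat (a point): Bottom of the port, 36 mm under the mouth. Lowered with lugs 30 degrees counter-clockwise of the ribs, the foot rests 17 mm below the mouth; clockwise leads the lugs under the thread. Unseen inside is a springy rubber ring, its depth new each time; met a tenth to over half a turn past the ribs, it pushes up 3.5 N a mm, first on the hand, then on the thread, which holds it. 13.5 N is too tight.
- buffer_bottle_mid (a point): White dropper bottle, 34 mm across, 62 mm tall, standing loose; this point is on its axis, 25 mm up. Not to be moved.
- reagent_jar_mid (a point): White-capped jar, 48 mm across, 60 mm tall, standing loose; its centre, 30 mm up. Not to be moved.
- cartridge_box_mid (a point): White carton, 55 x 85 x 30 mm (x, y, z), lying loose; its centre, 15 mm up. Not to be moved.
Not all that is in view belongs to the job. What is shaped like the connector but red is not meant.

How it is judged (in metres and radians):
On the way, in this order (a step that is already met when the one before it is completed fails the run):
1. the connector stands upright in the port's mouth (horizontal distance between connector_foot and port_mouth below 0.003 m and z of connector_foot in the frame of port_mouth below -0.01 m and angle between connector_foot's own z axis and vertical below 0.1 rad), for 0.1 s.
2. screwed down onto the sealing ring (contact force between connector and sealing_ring_c0 above 1 N), for 0.1 s.
At the end, for the whole second after the job is handed in: The connector stands in the port, on its axis within 3 mm and upright within 0.1 rad, released and at rest, and presses on the sealing ring with 5 to 11.5 N (a quarter turn, give or take 25 degrees, past the point where it is first felt) (horizontal distance between connector_foot and port_mouth below 0.003 m and angle between connector_foot's own z axis and vertical below 0.1 rad and contact force between connector and sealing_ring_c0 between 5 and 11.5 N and linear speed of connector below 0.01 m/s); the robot touches nothing.
It fails at once if the sealing ring overtightened (contact force between connector and sealing_ring_c0 above 13.5 N).
It fails at once if the thread forced (contact force between connector and canister above 45 N).
It fails at once if the bottle pushed away or knocked over (distance of buffer_bottle_mid from where it was at the start of the episode above 0.02 m or angle between buffer_bottle_mid's own z axis and vertical above 0.4 rad).
It fails at once if the jar pushed away or knocked over (distance of reagent_jar_mid from where it was at the start of the episode above 0.02 m or angle between reagent_jar_mid's own z axis and vertical above 0.4 rad).
It fails at once if the carton pushed away or knocked over (distance of cartridge_box_mid from where it was at the start of the episode above 0.02 m or angle between cartridge_box_mid's own z axis and vertical above 0.4 rad).
It also fails if it takes over 72 s, if anything falls off the work surface, if the arm or the gripper's body presses on something with over 40 N, if the wrist force passes 120 N, or if a joint passes its speed limit or range.

## Robot

A 6-joint arm with a two-finger parallel gripper is mounted at the origin on the work surface. World frame = base frame: x ahead of the robot, y to its left, z up, the work surface at z = 0. Lengths are in mm, angles in rad, forces in N, time in s.
With the tool pointing down it reaches from about 350 to 775 mm from the base axis. Payload 7.3 kg.
Tool frame: the origin (TCP) lies on the centre line of the jaws, within the pads' length; the fingertips stand 17 mm ahead of it and the grasp point (between the pads) lies 2 mm behind it; z points along the fingers, y is the line along which they close (so a half turn about z gives the same grasp; the last joint's range is limited). The gripper opens to 92 mm and grips with 3 to 60 N. Pads are 19 mm wide; open, the fingers measure 130 mm over their backs; the gripper's body (75 mm by 190 mm) begins 47 mm behind the grasp point.
Start: joints at [-1.47, 0.342, 1.524, -0, 1.275, -0.146], TCP at [128.28, -509.105, 243.741] pointing down, gripper open.
Joint ranges: [-2.53, 2.53], [-0.77, 2.02], [0.04, 2.7], [-1, 4.14], [0.28, 2.66], [-3.11, 3.11]. Speed limits (rad/s): [2.57, 2.57, 3.14, 3.14, 3.14, 3.14].

## Interface

Orientations are given as [roll, pitch, yaw] about the fixed x, y, z axes, in that order (R = Rz(yaw) Ry(pitch) Rx(roll)).
In Python, from plant import bot gives the robot as it stands. The module is installed in compiled form; this text tells all that it offers.
- The arm moves only by the shell command python3 -m pendant 'ROWS'. ROWS is JSON, a list of rows, each a list of 3 entries, a list of its own where there are three numbers: the shift along the world's x, y, z as a fraction of full scale, then the turn, a rotation vector about the world's x, y, z as a fraction of full scale, then the opening, from -1 (shut) to 1 (fully open), so that 0 is half open. In form: [[[tx, ty, tz], [rx, ry, rz], claw], ...]. A call has exactly 10 rows; each row shifts and turns the commanded pose from where the row before left it; what a row does not reach is not made up. Full scale, the value 1, is 30 mm for a shift and 0.12 rad for a turn. A row lasts 1/12 s, in which the tool goes at most 41.7 mm and 7.16 degrees, less where a joint would pass 70% of its speed; a pose out of reach is approached as far as the arm can. A call with a number of a shift or a turn outside -1 to 1 is refused whole. A call with a gripper value outside its range is refused whole. The fingers move at their own pace and stop on an object; the grip force is fixed at half the most. Time passes only in rows, so rows that do not move let the fingers close, or fill a call up. It gives the time, the measured TCP pose, the force, the opening and the grip force at its end, in the units of the state.
- bot.get_obs(): the state, without advancing time (a new reading comes with each control period).
- bot.capture(name): name is "scene" or "top" or "wrist"; returns the picture (400x640x3 uint8, blue, green, red); there is no depth.
- bot.camera_params(name): a dict with "fovy" (degrees; the focal length in pixels is half the picture's height over the tangent of half this angle, whatever the lens; pixels are square), "cx", "cy" (the principal point, pixels), "camera_from_world" (4x4, takes a point from world to camera coordinates). Camera axes: x right, y down, z forward; pixel columns grow to the right and rows downward; lengths in mm; the calibration is good to about 2 mm. A picture is of the moment at which its call begins: read the wrist's pose just before it. camera_params takes no time and is no camera call; for the wrist camera it gives the pose at the moment of the call.
- bot.close_job(): hands the job in; it is judged then, once.
The state is a dict: "time": time; "joint_positions": joint angles; "dq": joint speeds; "tau": joint torques, N m; "tool_pos": TCP position; "tcp_rot": TCP orientation; "contact_force": force on the tool from outside, world axes, zero at the start; "moment": the same for the moment, N m; "grip_width": finger opening in mm; "finger_force": force on a finger pad.
Only numpy, scipy, OpenCV 4.12 (cv2) and the standard library are available. Lean on these libraries where they do the work, as an engineer would, in place of code of your own. Each camera call takes 0.05 s, during which the arm holds its last target. There are 200 camera calls.

## Working session

There is one attempt and no reset: what is moved stays moved. The work goes in short steps, Python scripts to look and compute and a shell command to move; the robot and the scene stay as the last step left them, time stands still between calls to the robot, and variables do not carry over. Pictures are saved under pics/ and viewed, at most 10 in all, crops included, and the job is handed in when it is done.

```bash
mkdir -p pics; python3 - <<'E'
from plant import bot
import cv2,numpy as np
for n in("scene","top"):
    im=bot.capture(n); cv2.imwrite(f"pics/{n}0.png",im)
    p=bot.camera_params(n); print(n,p["fovy"],p["cx"],p["cy"],np.round(p["camera_from_world"],3).tolist())
o=bot.get_obs();print({k:np.round(v,3).tolist() for k,v in o.items()})
E
```

```text
scene 49.07676996081797 319.91279888756924 198.36826806286646 [[0.867, 0.499, -0.015, -412.679], [0.246, -0.454, -0.857, -64.207], [-0.434, 0.739, -0.516, 1452.466], [0.0, 0.0, 0.0, 1.0]]
top 46.094219470188605 323.1495955560867 207.2634983811819 [[0.005, -1.0, -0.011, -58.818], [-0.995, -0.004, -0.103, 536.31], [0.103, 0.011, -0.995, 1317.104], [0.0, 0.0, 0.0, 1.0]]
{'time': 0.1, 'joint_positions': [-1.47, 0.343, 1.525, -0.0, 1.275, -0.146], 'dq': [0.001, -0.003, -0.002, -0.001, -0.001, 0.0], 'tau': [0.002, -43.2, -24.47, 0.072, 0.053, -0.0], 'tool_pos': [128.233, -508.733, 243.104], 'tcp_rot': [-3.14, -0.0, 0.247], 'contact_force': [0.328, 0.429, 0.339], 'moment': [-0.039, 0.003, -0.01], 'finger_force': 0.0, 'grip_width': 91.78}
```

View pics/scene0.png

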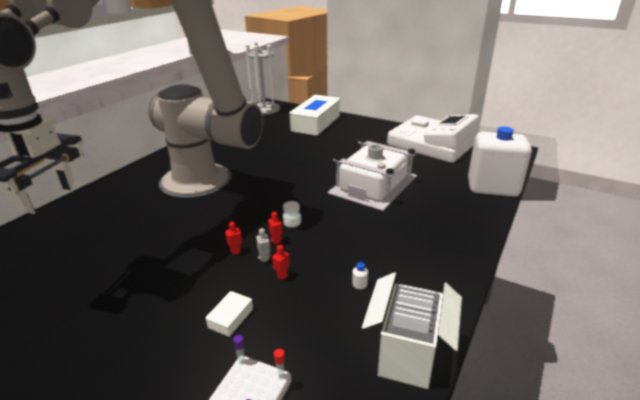

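View pics/top0.png

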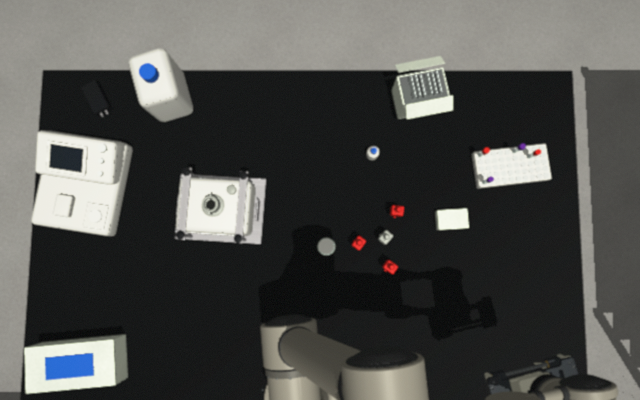

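The top view shows the grey connector at (386,236) between red look-alikes at (397,211), (359,243) and (390,267), and the port mouth at (211,205). The jar is at (326,246), the bottle at (373,153) and the carton at (453,219).

```bash
cat > h.py <<'E'
from plant import bot
import cv2,numpy as np
def cam(n):
    p=bot.camera_params(n); return p,200/np.tan(np.radians(p["fovy"]/2)),np.array(p["camera_from_world"])
def ray(n,u,v,z,c=None):
    p,f,T=c or cam(n); d=T[:3,:3].T@np.array([(u-p["cx"])/f,(v-p["cy"])/f,1]); o=-T[:3,:3].T@T[:3,3]
    return (o+d*(z-o[2])/d[2])
def proj(n,P,c=None):
    p,f,T=c or cam(n); q=T[:3,:3]@np.array(P)+T[:3,3]; return q[:2]/q[2]*f+[p["cx"],p["cy"]]
def st():
    o=bot.get_obs(); print({k:np.round(o[k],3).tolist() for k in('time','tool_pos','tcp_rot','contact_force','moment','grip_width','finger_force')}); return o
E
python3 - <<'E'
from h import *
for k,u,v,z in[("conn",386,236,60),("r1",397,211,60),("r2",359,243,60),("r3",390,267,60),("port",211,205,132),("jar",326,246,60),("bot",373,153,62),("box",453,219,30)]: print(k,np.round(ray("top",u,v,z),0))
p,f,T=cam("wrist");print(f,np.round(-T[:3,:3].T@T[:3,3]),np.round(T[:3,:3],2).tolist())
E
python3 -m pendant 2>&1 | head -5
```

```text
conn [ 454. -231.   60.]
r1 [ 524. -262.   60.]
r2 [ 434. -156.   60.]
r3 [ 369. -241.   60.]
port [531. 239. 132.]
jar [426. -65.  60.]
bot [ 687. -196.   62.]
box [ 504. -425.   30.]
305.595934987651 [ 207. -489.  385.] [[0.24, -0.97, -0.0], [-0.92, -0.23, 0.3], [-0.29, -0.07, -0.95]]
invalid input
```

```bash
python3 -m pendant '[[[0.7,0.6,0],[0,0,0],0],[[0.9,0.77,0],[0,0,0],0],[[0.9,0.77,0],[0,0,0],0],[[0.9,0.77,0],[0,0,0],0],[[0.9,0.77,0],[0,0,0],0],[[0.9,0.77,0],[0,0,0],0],[[0.9,0.77,0],[0,0,0],0],[[0.9,0.77,0],[0,0,0],0],[[0.4,0.4,0],[0,0,0],0],[[0,0,0],[0,0,0],0]]'
python3 - <<'E'
from h import *
st();c=cam("wrist");im=bot.capture("wrist");cv2.imwrite("pics/w1.png",im)
print(proj("wrist",[454,-231,60],c))
E
```

```text
time: 0.93
tool_pos: [352.2, -314.8, 243.5]
tcp_rot: [-3.14, -0.001, 0.251]
contact_force: [0.2, 0.9, -0.9]
grip_width: 46.0
finger_force: 0.0
{'time': 0.933, 'tool_pos': [352.222, -314.763, 243.478], 'tcp_rot': [-3.14, -0.001, 0.251], 'contact_force': [0.204, 0.938, -0.858], 'moment': [-0.017, 0.003, -0.035], 'grip_width': 46.021, 'finger_force': 0.0}
[260.31373121  67.19432743]
```

View pics/w1.png

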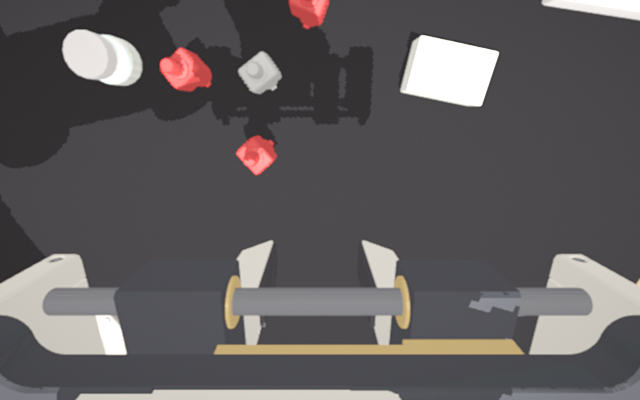

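The wrist view shows the grey connector at (260,72), turned about 45° in the image, with a lug peeking out at its lower right (273,88). I'll move nearer.

```bash
python3 -m pendant '[[[0.5,0.5,0],[0,0,0],0],[[0.5,0.5,0],[0,0,0],0],[[0.5,0.5,0],[0,0,0],0],[[0.5,0.5,0],[0,0,0],0],[[0.3,0.3,0],[0,0,0],0],[[0,0,0],[0,0,0],0],[[0,0,0],[0,0,0],0],[[0,0,0],[0,0,0],0],[[0,0,0],[0,0,0],0],[[0,0,0],[0,0,0],0]]'
python3 - <<'E'
from h import *
st();c=cam("wrist");im=bot.capture("wrist")
p=proj("wrist",[454,-231,60],c);u,v=p.astype(int);print(p);x0,y0=max(u-50,0),max(v-50,0)
print(x0,y0);cv2.imwrite("pics/w2.png",cv2.resize(im[y0:y0+100,x0:x0+100],None,fx=6,fy=6,interpolation=cv2.INTER_CUBIC));cv2.imwrite("pics/w2full.png",im)
E
```

```text
time: 1.82
tool_pos: [418.7, -249.2, 243.7]
tcp_rot: [3.141, 0.0, 0.245]
contact_force: [0.7, 0.4, -0.9]
grip_width: 46.3
finger_force: 0.0
{'time': 1.817, 'tool_pos': [418.651, -249.214, 243.74], 'tcp_rot': [3.141, 0.0, 0.245], 'contact_force': [0.745, 0.44, -0.944], 'moment': [0.009, 0.008, -0.019], 'grip_width': 46.307, 'finger_force': 0.0}
[308.56037441 150.06442268]
258 100
```

View pics/w2.png

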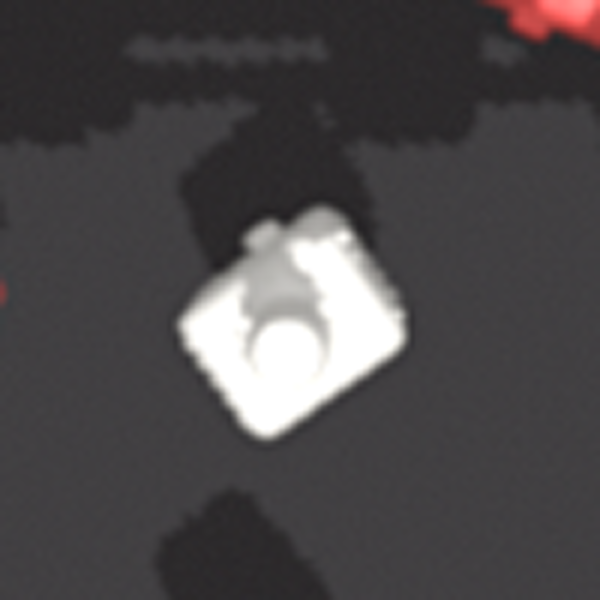

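The crop shows the block top with its left, bottom and right corners at crop pixels (183,325), (265,437) and (403,340), and the barb top at (288,350). A lug shows at (263,235), on a long side as expected.

```bash
python3 - <<'E'
from h import *
c=cam("wrist");im=cv2.imread("pics/w2full.png")
g=lambda x,y,z:ray("wrist",258+x/6-.4,100+y/6-.4,z,c)
L,B,R=[g(*q,64) for q in((183,325),(265,437),(403,340))]
print(L,B,R,np.linalg.norm(R-B),np.linalg.norm(L-B),"ctr",(L+R)/2,"barb",g(288,350,88))
x=(R-B);y=(L-B);print("yaw x",np.arctan2(x[1],x[0]),"yaw y-90",np.arctan2(y[1],y[0])-np.pi/2)
m=(im.min(2)>130).astype(np.uint8)*255
m[:, :290]=0;m[:,340:]=0;m[:120]=0;m[182:]=0
k=max(cv2.findContours(m,0,2)[0],key=cv2.contourArea).reshape(-1,2)
w=np.array([ray("wrist",u,v,64,c)[:2] for u,v in k],np.float32)
print(cv2.minAreaRect(w))
print("lug",g(263,235,8))
im=cv2.imread("pics/top0.png")
for z in(132,):print("port guess",ray("top",211,205,z))
p,f,T=c;print("cam",-T[:3,:3].T@T[:3,3])
E
```

```text
[ 445.68803376 -210.91220947   64.        ] [ 429.81058507 -229.36679335   64.        ] [ 452.50199428 -248.89430611   64.        ] 29.936997284888076 24.34471283574942 ctr [ 449.09501402 -229.90325779   64.        ] barb [ 449.75625956 -229.67827429   88.        ]
yaw x -0.7105977347560573 yaw y-90 -0.7104736456492533
((450.9862365722656, -228.31640625), (31.246673583984375, 34.720848083496094), 49.508872985839844)
lug [ 458.30457544 -219.57599028    8.        ]
port guess [530.50715498 239.22069801 132.        ]
cam [ 497.67889652 -228.89730953  385.86149967]
```

```bash
python3 -m pendant '[[[0.2,0.13,0],[0,0,0.85],0],[[0.2,0.13,0],[0,0,0.85],0],[[0.2,0.13,0],[0,0,0.85],0],[[0.2,0.13,-0.5],[0,0,0.85],0],[[0.2,0.13,-0.7],[0,0,0.85],0],[[0.03,0,-0.7],[0,0,0.87],0],[[0,0,-0.7],[0,0,0],0],[[0,0,-0.7],[0,0,0],0],[[0,0,0],[0,0,0],0],[[0,0,0],[0,0,0],0]]'
python3 - <<'E'
from h import *
o=st();c=cam("wrist");im=bot.capture("wrist");cv2.imwrite("pics/w3.png",im)
print(np.round(o['joint_positions'],3),[proj("wrist",[449.5,-229.8,z],c) for z in(64,88)])
E
```

```text
time: 2.7
tool_pos: [449.7, -228.9, 144.4]
tcp_rot: [-3.14, 0.0, 0.861]
contact_force: [0.4, 0.9, 0.4]
grip_width: 45.8
finger_force: 0.0
{'time': 2.7, 'tool_pos': [449.66, -228.924, 144.361], 'tcp_rot': [-3.14, 0.0, 0.861], 'contact_force': [0.362, 0.924, 0.423], 'moment': [-0.02, -0.047, 0.022], 'grip_width': 45.836, 'finger_force': 0.0}
[-0.623  0.412  1.72  -0.     1.012  0.087] [array([318.61437879, 219.25284791]), array([318.73020126, 231.18537638])]
```

View pics/w3.png

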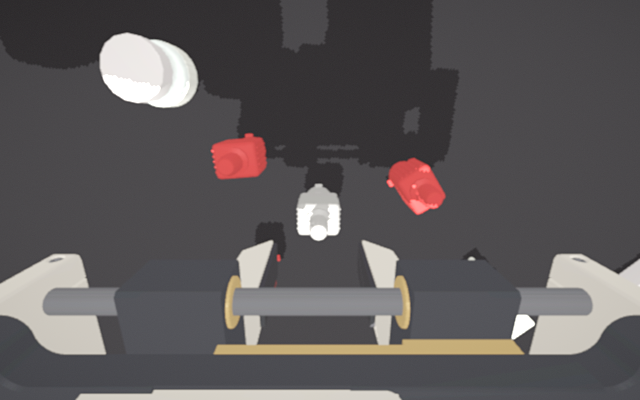

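The connector sits square at (318,215) with its barb top at (318,231), centred between the jaws as predicted. I'll descend and grip high on the block.

```bash
python3 -m pendant '[[[0,-0.03,-0.6],[0,0,0],0],[[0,0,-0.6],[0,0,0],0],[[0,0,-0.6],[0,0,0],0],[[0,0,-0.6],[0,0,0],0],[[0,0,-0.4],[0,0,0],0],[[0,0,-0.14],[0,0,0],0],[[0,0,0],[0,0,0],0],[[0,0,0],[0,0,0],0],[[0,0,0],[0,0,0],-1],[[0,0,0],[0,0,0],-1]]' && python3 -m pendant '[[[0,0,0],[0,0,0],-1],[[0,0,0],[0,0,0],-1],[[0,0,0],[0,0,0],-1],[[0,0,0],[0,0,0],-1],[[0,0,0],[0,0,0],-1],[[0,0,0],[0,0,0],-1],[[0,0,0],[0,0,0],-1],[[0,0,0],[0,0,0],-1],[[0,0,0],[0,0,0],-1],[[0,0,0],[0,0,0],-1]]'
```

```text
time: 3.58
tool_pos: [450.8, -230.3, 57.7]
tcp_rot: [3.139, -0.0, 0.861]
contact_force: [0.1, -0.2, -0.1]
grip_width: 36.9
finger_force: 0.0
time: 4.42
tool_pos: [450.7, -230.1, 57.3]
tcp_rot: [3.14, -0.0, 0.861]
contact_force: [-0.6, 0.2, 4.8]
grip_width: 32.0
finger_force: 29.9
```

```bash
python3 -m pendant '[[[0,0,0.4],[0,0,0],-1],[[0,0,0.8],[0,0,0],-1],[[0,0,0.9],[0,0,0],-1],[[0,0,0.9],[0,0,0],-1],[[0,0,0.9],[0,0,0.5],-1],[[0,0,0.9],[0,0,0.9],-1],[[0.1,0.3,0.9],[0,0,0.9],-1],[[0.1,0.6,0.8],[0,0,0.9],-1],[[0.15,0.9,0.2],[0,0,0.9],-1],[[0.15,0.9,0],[0,0,0.9],-1]]' && python3 -m pendant '[[[0.16,0.95,0],[0,0,0.9],-1],[[0.16,0.95,0],[0,0,0.9],-1],[[0.16,0.95,0],[0,0,0.9],-1],[[0.16,0.95,0],[0,0,0.9],-1],[[0.16,0.95,0],[0,0,0.9],-1],[[0.16,0.95,0],[0,0,0.9],-1],[[0.16,0.95,0],[0,0,0.9],-1],[[0.16,0.95,0],[0,0,0.9],-1],[[0.16,0.95,0],[0,0,0.9],-1],[[0.16,0.95,0],[0,0,0.9],-1]]'
```

```text
time: 5.25
tool_pos: [465.9, -148.7, 259.9]
tcp_rot: [3.137, 0.002, 1.465]
contact_force: [0.8, 0.4, -1.3]
grip_width: 31.9
finger_force: 29.9
time: 6.08
tool_pos: [512.9, 137.7, 257.4]
tcp_rot: [-3.141, -0.0, 2.547]
contact_force: [0.5, 0.6, -0.6]
grip_width: 31.9
finger_force: 29.9
```

```bash
python3 - <<'E'
from h import *
st();c=cam("wrist");im=bot.capture("wrist");cv2.imwrite("pics/w4.png",im);print(bot.get_obs()['joint_positions'])
E
```

```text
{'time': 6.083, 'tool_pos': [512.923, 137.661, 257.391], 'tcp_rot': [-3.141, -0.0, 2.547], 'contact_force': [0.503, 0.63, -0.603], 'moment': [0.007, -0.154, 0.036], 'grip_width': 31.941, 'finger_force': 29.901}
[ 0.12419206  0.34516813  1.48094156  0.00333188  1.3149154  -0.86140377]
```

View pics/w4.png

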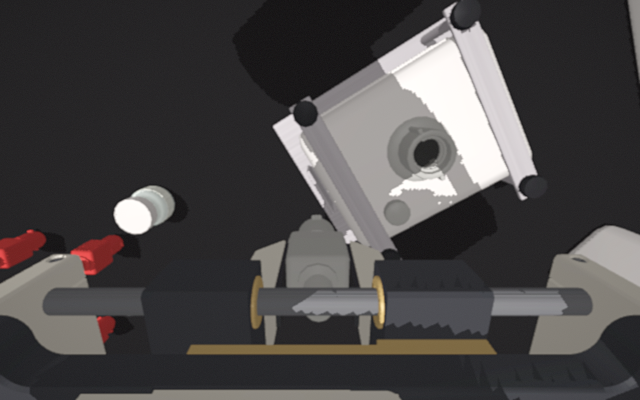

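The wrist view shows the port mouth near (427,152) and knobs at (305,112), (466,13) and (533,187). The jar is at (135,213) and the held connector is in the jaws.

```bash
python3 - <<'E'
from h import *
im=cv2.imread("pics/w4.png");c=cam("wrist")
g=lambda u,v,z:ray("wrist",u,v,z,c)
a,b,d=[g(*q,114)[:2] for q in((305,112),(466,13),(533,187))]
print("knobs",a,b,d,"ctr",(a+d)/2,"bar",np.linalg.norm(b-d),"yaw bar",np.arctan2(*(b-d)[::-1]),"yaw across",np.arctan2(*(a-b)[::-1]))
print("mouth",g(427,151,132))
cv2.imwrite("pics/w4c.png",cv2.resize(im[105:195,380:470],None,fx=6.5,fy=6.5,interpolation=cv2.INTER_CUBIC))
E
```

```text
knobs [441.21781746 176.93501321] [449.98477544 330.41949939] [619.94352838 321.09154096] ctr [530.58067292 249.01327709] bar 170.21453671351998 yaw bar 3.086764001278988 yaw across -1.62785383372515
mouth [526.99782015 247.78461641 132.        ]
```

View pics/w4c.png

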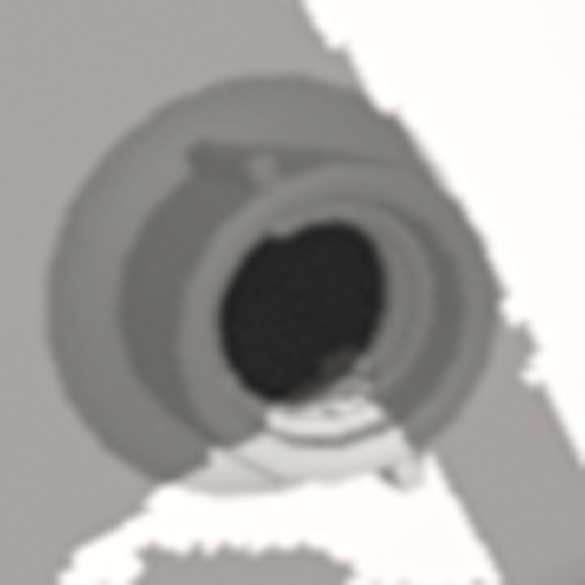

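```bash
python3 -m pendant '[[[0.29,0.52,0],[0,0,0.98],-1],[[0.29,0.52,0],[0,0,0.98],-1],[[0.29,0.52,0],[0,0,0.98],-1],[[0.29,0.52,0],[0,0,0.98],-1],[[0.29,0.52,0],[0,0,0.98],-1],[[0.29,0.52,0],[0,0,0.98],-1],[[0.29,0.52,0],[0,0,0.98],-1],[[0.29,0.52,0],[0,0,0.98],-1],[[0.29,0.5,0],[0,0,0.9],-1],[[0,0,0],[0,0,0],-1]]'
python3 - <<'E'
from h import *
c0=None
st();c=cam("wrist");im=bot.capture("wrist");cv2.imwrite("pics/w5.png",im);print(bot.get_obs()['joint_positions'])
p=proj("wrist",[529,248,132],c);u,v=p.astype(int);print(p)
x0,y0=max(u-110,0),max(v-100,0);print(x0,y0);cv2.imwrite("pics/w5c.png",cv2.resize(im[y0:y0+190,x0:x0+220],None,fx=3,fy=3,interpolation=cv2.INTER_CUBIC))
E
```

```text
time: 6.97
tool_pos: [592.0, 278.1, 256.5]
tcp_rot: [3.141, -0.0, -2.687]
contact_force: [0.0, 0.1, -0.7]
grip_width: 31.9
finger_force: 29.9
{'time': 6.967, 'tool_pos': [592.032, 278.095, 256.516], 'tcp_rot': [3.141, -0.0, -2.687], 'contact_force': [0.01, 0.062, -0.693], 'moment': [0.123, -0.118, 0.006], 'grip_width': 31.883, 'finger_force': 29.902}
[ 3.20342691e-01  5.79020903e-01  1.10480917e+00  1.62243620e-04
  1.45914577e+00 -1.69914764e+00]
[317.300069   123.96375545]
207 23
```

View pics/w5c.png

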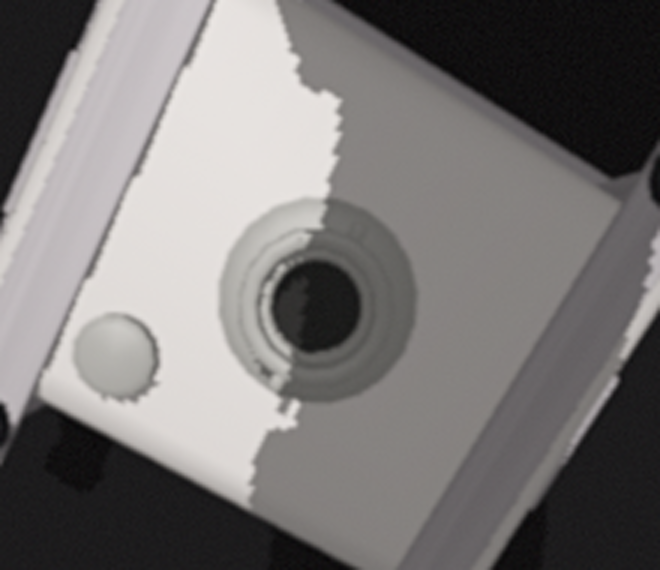

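The crop shows the port hole centred at crop (316,306), i.e. image (312.2,124.7), unobstructed and seen from almost straight above.

```bash
python3 - <<'E'
from h import *
c=cam("wrist");o=bot.get_obs();t=o['tool_pos'];im=cv2.imread("pics/w5.png");g=cv2.cvtColor(im,6)
m=(g[85:170,280:345]<45).astype(np.uint8)
n,l,s,ce=cv2.connectedComponentsWithStats(m);i=1+s[1:,4].argmax();u,v=ce[i]+[280,85];print("hole px",u,v,s[i])
for z in(127.5,120,132):print(z,ray("wrist",u,v,z,c))
y=o['tcp_rot'][2];R=np.array([[np.cos(y),np.sin(y)],[np.sin(y),-np.cos(y)]])
for dz in(6.7,30.7):print("pred axis px",proj("wrist",[t[0],t[1],t[2]+dz],c))
for r in(240,250,262): print(r,g[r,250:390:2].tolist())
p,f,T=c;print("cam",-T[:3,:3].T@T[:3,3])
E
```

```text
hole px 314.31390977443607 124.12406015037594 [ 18  25  29  30 532]
127.5 [529.60083311 244.75054452 127.5       ]
120 [529.95387306 244.84347751 120.        ]
132 [529.38900914 244.69478473 132.        ]
pred axis px [316.23116481 280.00794408]
pred axis px [316.05534677 309.96006872]
240 [26, 27, 28, 19, 12, 15, 15, 15, 12, 15, 16, 17, 15, 15, 13, 29, 60, 62, 16, 62, 86, 84, 86, 87, 86, 85, 87, 87, 85, 86, 86, 87, 86, 86, 86, 86, 85, 87, 86, 85, 87, 86, 86, 86, 86, 85, 85, 83, 40, 24, 66, 57, 33, 12, 11, 12, 16, 17, 15, 16, 22, 15, 13, 15, 18, 13, 15, 15, 13, 13]
250 [25, 27, 28, 66, 101, 110, 112, 111, 111, 111, 110, 111, 110, 112, 112, 111, 108, 44, 38, 106, 115, 118, 118, 104, 87, 113, 119, 88, 85, 86, 86, 84, 86, 86, 86, 86, 86, 87, 84, 86, 86, 87, 85, 86, 85, 85, 86, 86, 81, 34, 38, 105, 111, 111, 111, 111, 110, 111, 110, 111, 111, 112, 109, 101, 76, 19, 18, 19, 17, 17]
262 [28, 26, 26, 28, 24, 57, 110, 110, 111, 111, 112, 111, 111, 111, 112, 87, 22, 30, 79, 94, 96, 98, 97, 99, 98, 98, 99, 98, 98, 98, 98, 99, 97, 98, 95, 97, 97, 100, 98, 98, 99, 98, 98, 98, 100, 98, 98, 98, 96, 84, 31, 22, 81, 112, 112, 110, 110, 111, 111, 110, 111, 112, 66, 25, 25, 28, 29, 29, 24, 27]
cam [516.83338254 241.38968588 398.73242028]
```

```bash
python3 - <<'E'
from h import *
c=cam("wrist");im=cv2.imread("pics/w5.png");g=cv2.cvtColor(im,6)
for x in cv2.createLineSegmentDetector().detect(g)[0][:,0]:
    if np.hypot(x[2]-x[0],x[3]-x[1])<60 or max(x[1],x[3])>215: continue
    a,b=ray("wrist",x[0],x[1],98,c),ray("wrist",x[2],x[3],98,c);d=b-a
    print(np.round(x),np.round(np.degrees(np.arctan2(d[1],d[0]))%90,1),np.round(a[:2]),np.round(b[:2]))
for u,v in((312.4,125),(313.3,124.6)):print(ray("wrist",u,v,127.5,c))
# rim outer circle (top scene) cross-check
t=cv2.imread("pics/top0.png");q=cv2.cvtColor(t,6);mm=(q[190:222,196:228]<60).astype(np.uint8)
n,l,s,ce=cv2.connectedComponentsWithStats(mm);i=1+s[1:,4].argmax();u,v=ce[i]+[196,190];print(u,v,s[i],ray("top",u,v,125))
E
```

```text
[221. 156. 286. 190.] 86.9 [598. 175.] [602. 247.]
[249.  -1. 190. 136.] 86.2 [462. 151.] [593. 142.]
[388.  69. 307.  17.] 85.9 [459. 284.] [453. 200.]
[217. 149. 278.  18.] 86.3 [593. 170.] [465. 178.]
[530.97284085 243.58226622 127.5       ]
[530.33632427 244.13614962 127.5       ]
210.13333333333333 204.2888888888889 [11 11  7  8 45] [533.14845872 243.35274846 125.        ]
```

```bash
python3 -m pendant '[[[-0.3,-0.2,0],[0,0,0],-1],[[-0.5,-0.25,0],[0,0,0],-1],[[-0.5,-0.25,0],[0,0,0],-1],[[-0.5,-0.25,0],[0,0,0],-1],[[-0.26,-0.2,-0.2],[0,0,0.04],-1],[[0,0,-0.5],[0,0,0],-1],[[0,0,-0.5],[0,0,0],-1],[[0,0,-0.5],[0,0,0],-1],[[0,0,-0.3],[0,0,0],-1],[[0,0,0],[0,0,0],-1]]'
python3 - <<'E'
from h import *
st();im=bot.capture("wrist");cv2.imwrite("pics/w6.png",im);im=bot.capture("scene")
c=cam("scene");u,v=proj("scene",[530,244,150],c).astype(int);print(u,v)
a=cv2.resize(im[v-40:v+30,u-45:u+45],None,fx=5,fy=5,interpolation=cv2.INTER_CUBIC)
b=cv2.imread("pics/w6.png")[150:330,220:420];b=cv2.resize(b,(389,350),interpolation=cv2.INTER_CUBIC)
cv2.imwrite("pics/m6.png",cv2.resize(np.hstack([a,b]),(790,329)))
E
```

```text
time: 7.85
tool_pos: [528.3, 240.4, 195.6]
tcp_rot: [3.141, -0.004, -2.691]
contact_force: [0.0, -0.2, -0.4]
grip_width: 31.6
finger_force: 29.9
{'time': 7.85, 'tool_pos': [528.307, 240.418, 195.552], 'tcp_rot': [3.141, -0.004, -2.691], 'contact_force': [0.028, -0.192, -0.432], 'moment': [0.177, -0.152, -0.002], 'grip_width': 31.621, 'finger_force': 29.904}
374 141
```

View pics/m6.png

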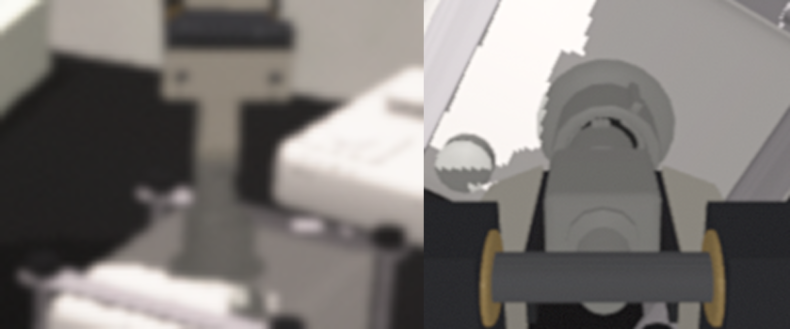

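The picture shows the foot just over the port mouth and roughly centred. The TCP reads about 3 mm off target, so I'll let it settle and re-read.

```bash
python3 -m pendant '[[[0,0,0],[0,0,0],-1],[[0,0,0],[0,0,0],-1],[[0,0,0],[0,0,0],-1],[[0,0,0],[0,0,0],-1],[[0,0,0],[0,0,0],-1],[[0,0,0],[0,0,0],-1],[[0,0,0],[0,0,0],-1],[[0,0,0],[0,0,0],-1],[[0,0,0],[0,0,0],-1],[[0,0,0],[0,0,0],-1]]'
python3 - <<'E'
from h import *
o=st();c=cam("wrist");im=bot.capture("wrist");cv2.imwrite("pics/w7.png",im);g=cv2.cvtColor(im,6)
t=o['tool_pos'];print(proj("wrist",[t[0],t[1],t[2]+6.7],c))
# rim: project circle points of 22 mm radius for candidate centre, and edges on image row through it
P=[530.5,243.8,132];print("rim ctr px",proj("wrist",P,c))
u,v=proj("wrist",P,c).astype(int)
for r in(v-12,v-6,v): print(r,[(x,int(g[r,x])) for x in range(u-36,u+38,2)])
E
```

```text
time: 8.78
tool_pos: [529.7, 241.5, 197.5]
tcp_rot: [3.141, -0.0, -2.688]
contact_force: [-1.1, 0.4, -0.2]
grip_width: 31.8
finger_force: 29.9
{'time': 8.783, 'tool_pos': [529.658, 241.517, 197.487], 'tcp_rot': [3.141, -0.0, -2.688], 'contact_force': [-1.08, 0.41, -0.241], 'moment': [0.133, -0.12, -0.057], 'grip_width': 31.812, 'finger_force': 29.904}
[316.28871693 280.0126282 ]
rim ctr px [318.90891229 229.11626348]
217 [(282, 198), (284, 168), (286, 116), (288, 120), (290, 119), (292, 107), (294, 114), (296, 123), (298, 121), (300, 118), (302, 115), (304, 103), (306, 43), (308, 35), (310, 49), (312, 116), (314, 122), (316, 121), (318, 119), (320, 117), (322, 56), (324, 31), (326, 34), (328, 34), (330, 52), (332, 99), (334, 118), (336, 116), (338, 118), (340, 120), (342, 122), (344, 108), (346, 111), (348, 119), (350, 118), (352, 119), (354, 116)]
223 [(282, 228), (284, 164), (286, 116), (288, 119), (290, 114), (292, 118), (294, 121), (296, 118), (298, 114), (300, 119), (302, 75), (304, 97), (306, 105), (308, 103), (310, 104), (312, 105), (314, 104), (316, 104), (318, 105), (320, 104), (322, 105), (324, 103), (326, 105), (328, 100), (330, 66), (332, 35), (334, 38), (336, 101), (338, 117), (340, 116), (342, 119), (344, 119), (346, 117), (348, 114), (350, 119), (352, 118), (354, 118)]
229 [(282, 245), (284, 166), (286, 114), (288, 117), (290, 116), (292, 120), (294, 119), (296, 109), (298, 115), (300, 103), (302, 103), (304, 104), (306, 104), (308, 104), (310, 104), (312, 106), (314, 107), (316, 107), (318, 106), (320, 106), (322, 105), (324, 104), (326, 104), (328, 103), (330, 103), (332, 101), (334, 67), (336, 108), (338, 119), (340, 109), (342, 116), (344, 120), (346, 119), (348, 114), (350, 116), (352, 128), (354, 156)]
```

```bash
python3 -m pendant '[[[0.02,0.054,0],[0,0,0],-1],[[0,0,-0.1],[0,0,0],-1],[[0,0,-0.1],[0,0,0],-1],[[0,0,-0.1],[0,0,0],-1],[[0,0,-0.1],[0,0,0],-1],[[0,0,0],[0,0,0],-1],[[0,0,0],[0,0,0],-1],[[0,0,0],[0,0,0],-1],[[0,0,0],[0,0,0],-1],[[0,0,0],[0,0,0],-1]]' && python3 -m pendant '[[[0,0,-0.05],[0,0,0],-1],[[0,0,-0.05],[0,0,0],-1],[[0,0,-0.05],[0,0,0],-1],[[0,0,0],[0,0,0],-1],[[0,0,0],[0,0,0],-1],[[0,0,0],[0,0,0],-1],[[0,0,0],[0,0,0],-1],[[0,0,0],[0,0,0],-1],[[0,0,0],[0,0,0],-1],[[0,0,0],[0,0,0],-1]]'
```

```text
time: 9.67
tool_pos: [530.4, 243.1, 185.7]
tcp_rot: [3.142, 0.0, -2.688]
contact_force: [0.1, 0.1, -0.2]
grip_width: 31.9
finger_force: 29.9
time: 10.5
tool_pos: [530.7, 243.3, 181.8]
tcp_rot: [-3.141, 0.002, -2.688]
contact_force: [0.4, -0.7, 5.7]
grip_width: 31.9
finger_force: 29.9
```

```bash
python3 - <<'E'
from h import *
import numpy as np
M=[];F=[];
for i in range(6): o=bot.get_obs();M.append(o['moment']);F.append(o['contact_force']);bot.capture("top")
m=np.mean(M,0);F=np.mean(F,0);y=-2.688
tx=np.array([np.cos(y),np.sin(y),0]);ty=np.array([np.sin(y),-np.cos(y),0]);print(M[0],M[-1],"m",m,"F",F,"My_tool",m@ty,"Mx_tool",m@tx,"F tx,ty",F@tx,F@ty,o['tool_pos'])
E
```

```text
[ 0.12555348 -0.01952707 -0.00279292] [1.51362542e-01 6.97432072e-03 8.51981125e-05] m [ 0.14746981 -0.0156244  -0.0036932 ] F [-1.43867583e-01 -4.22189633e-03  5.33307095e+00] My_tool -0.07866537651809868 Mx_tool -0.12571088373734485 F tx,ty 0.13116951888148676 0.05924747371704695 [530.73589949 243.30138756 181.79151993]
```

The moment puts the contact at the tool's +x lug, so that lug is on the rim. I'll shift about 1.2 mm the other way.

```bash
python3 -m pendant '[[[0,0,0.06],[0,0,0],-1],[[0.038,0.01,0],[0,0,0],-1],[[0,0,-0.05],[0,0,0],-1],[[0,0,-0.05],[0,0,0],-1],[[0,0,-0.03],[0,0,0],-1],[[0,0,0],[0,0,0],-1],[[0,0,0],[0,0,0],-1],[[0,0,0],[0,0,0],-1],[[0,0,0],[0,0,0],-1],[[0,0,0],[0,0,0],-1]]'
python3 - <<'E'
from h import *
o=st();m=np.array(o['moment']);print(m[0]*-.438+m[1]*.899+.18,m[0]*-.899-m[1]*.438+.073)
E
```

```text
time: 11.63
tool_pos: [531.5, 243.5, 178.9]
tcp_rot: [3.141, 0.0, -2.688]
contact_force: [1.3, 1.9, -2.3]
grip_width: 32.0
finger_force: 29.9
{'time': 11.633, 'tool_pos': [531.454, 243.483, 178.852], 'tcp_rot': [3.141, 0.0, -2.688], 'contact_force': [1.312, 1.892, -2.272], 'moment': [0.399, -0.576, 0.081], 'grip_width': 32.042, 'finger_force': 29.906}
-0.5120908776516171 -0.03321932788876826
```

```bash
python3 -m pendant '[[[0.01,0.015,-0.03],[0,0,0],-1],[[0,0,-0.05],[0,0,0],-1],[[0,0,-0.05],[0,0,0],-1],[[0,0,-0.05],[0,0,0],-1],[[0,0,0],[0,0,0],-1],[[0,0,0],[0,0,0],-1],[[0,0,0],[0,0,0],-1],[[0,0,0],[0,0,0],-1],[[0,0,0],[0,0,0],-1],[[0,0,0],[0,0,0],-1]]'
python3 - <<'E'
from h import *
for i in range(3): st();bot.capture("top")
E
```

```text
time: 12.47
tool_pos: [531.6, 243.9, 173.5]
tcp_rot: [3.141, -0.0, -2.688]
contact_force: [-0.4, 2.4, -1.6]
grip_width: 31.6
finger_force: 29.9
{'time': 12.467, 'tool_pos': [531.629, 243.935, 173.509], 'tcp_rot': [3.141, -0.0, -2.688], 'contact_force': [-0.402, 2.357, -1.589], 'moment': [0.467, -0.271, 0.021], 'grip_width': 31.647, 'finger_force': 29.903}
{'time': 12.517, 'tool_pos': [531.609, 243.913, 173.517], 'tcp_rot': [3.141, -0.0, -2.688], 'contact_force': [0.075, 1.334, -2.123], 'moment': [0.513, -0.194, 0.001], 'grip_width': 31.763, 'finger_force': 29.903}
{'time': 12.567, 'tool_pos': [531.646, 243.92, 173.534], 'tcp_rot': [3.141, -0.0, -2.688], 'contact_force': [0.726, 0.976, -1.824], 'moment': [0.54, -0.262, -0.031], 'grip_width': 31.938, 'finger_force': 29.902}
```

```bash
python3 -m pendant '[[[0,0.02,-0.03],[0,0,0],-1],[[0,0,-0.03],[0,0,0],-1],[[0,0,0],[0,0,0],-1],[[0,0,0],[0,0,0],-1],[[0,0,0],[0,0,0],-1],[[0,0,0],[0,0,0],-1],[[0,0,0],[0,0,0],-1],[[0,0,0],[0,0,0],-1],[[0,0,0],[0,0,0],-1],[[0,0,0],[0,0,0],-1]]'
python3 - <<'E'
from h import *
for i in range(3): st();bot.capture("top")
E
```

```text
time: 13.45
tool_pos: [531.9, 244.4, 172.0]
tcp_rot: [-3.141, 0.001, -2.688]
contact_force: [0.1, -0.1, 4.5]
grip_width: 31.7
finger_force: 29.9
{'time': 13.45, 'tool_pos': [531.896, 244.437, 171.96], 'tcp_rot': [-3.141, 0.001, -2.688], 'contact_force': [0.105, -0.097, 4.465], 'moment': [0.115, -0.176, 0.05], 'grip_width': 31.688, 'finger_force': 29.932}
{'time': 13.5, 'tool_pos': [531.907, 244.457, 171.966], 'tcp_rot': [-3.141, 0.001, -2.688], 'contact_force': [0.48, 0.761, 3.997], 'moment': [0.123, -0.184, -0.017], 'grip_width': 31.443, 'finger_force': 29.932}
{'time': 13.55, 'tool_pos': [531.873, 244.471, 171.962], 'tcp_rot': [-3.141, 0.0, -2.688], 'contact_force': [1.109, -0.022, 5.823], 'moment': [0.089, -0.153, 0.038], 'grip_width': 31.68, 'finger_force': 29.933}
```

```bash
python3 -m pendant '[[[0,0,0],[0,0,-0.44],-1],[[0,0,0],[0,0,-0.44],-1],[[0,0,0],[0,0,-0.43],-1],[[0,0,0],[0,0,-0.43],-1],[[0,0,0],[0,0,-0.44],-1],[[0,0,0],[0,0,0],-1],[[0,0,0],[0,0,0],-1],[[0,0,0],[0,0,0],-1],[[0,0,0],[0,0,0],-1],[[0,0,0],[0,0,0],-1]]'
cat >s.py <<'E'
from h import *
F=[];M=[]
for i in range(4): o=bot.get_obs();F.append(o['contact_force']);M.append(o['moment']);bot.capture("wrist")
p=o['tool_pos'];y=o['tcp_rot'][2]
th=206.3-np.degrees(y)%360   # clockwise from insertion
print("t %.2f pos %s th %.1f past rib %.1f F %s M %s z+helix %.2f q6 %.2f"%(o['time'],np.round(p,2),th,th-30,np.round(np.mean(F,0),2),np.round(np.mean(M,0),2),p[2]+th*14/360,o['joint_positions'][5]))
E
python3 s.py
```

```text
time: 14.43
tool_pos: [531.9, 244.5, 171.7]
tcp_rot: [3.141, 0.0, -2.949]
contact_force: [2.0, -0.0, 1.5]
grip_width: 31.7
finger_force: 29.9
t 14.58 pos [531.78 244.49 171.68] th 15.3 past rib -14.7 F [2.33 0.39 1.41] M [ 0.17 -0.65  0.03] z+helix 172.27 q6 -1.46
```

```bash
python3 -m pendant '[[[0.01,0,-0.004],[0,0,-0.44],-1],[[0.01,0,-0.004],[0,0,-0.44],-1],[[0,0,-0.004],[0,0,-0.44],-1],[[0,0,-0.004],[0,0,-0.44],-1],[[0,0,-0.004],[0,0,-0.44],-1],[[0,0,0],[0,0,0],-1],[[0,0,0],[0,0,0],-1],[[0,0,0],[0,0,0],-1],[[0,0,0],[0,0,0],-1],[[0,0,0],[0,0,0],-1]]' >/dev/null
python3 s.py
```

```text
t 15.62 pos [532.22 244.49 171.07] th 30.4 past rib 0.4 F [1.48 0.67 1.64] M [ 0.2  -0.48  0.  ] z+helix 172.25 q6 -1.20
```

```bash
python3 -m pendant '[[[0.01,0,-0.0065],[0,0,-0.73],-1],[[0.01,0,-0.0065],[0,0,-0.73],-1],[[0,0,-0.0065],[0,0,-0.73],-1],[[0,0,-0.0065],[0,0,-0.73],-1],[[0,0,-0.0065],[0,0,-0.73],-1],[[0,0,0],[0,0,0],-1],[[0,0,0],[0,0,0],-1],[[0,0,0],[0,0,0],-1],[[0,0,0],[0,0,0],-1],[[0,0,0],[0,0,0],-1]]' >/dev/null
python3 s.py
python3 -m pendant '[[[0,0,0.01],[0,0,0],-1],[[0,0,0.01],[0,0,0],-1],[[0,0,0],[0,0,0],-1],[[0,0,0],[0,0,0],-1],[[0,0,0],[0,0,0],-1],[[0,0,0],[0,0,0],-1],[[0,0,0],[0,0,0],-1],[[0,0,0],[0,0,0],-1],[[0,0,0],[0,0,0],-1],[[0,0,0],[0,0,0],-1]]' >/dev/null
python3 s.py
```

```text
t 16.65 pos [532.79 244.45 170.08] th 55.5 past rib 25.5 F [0.68 0.36 0.61] M [ 0.17 -0.37 -0.02] z+helix 172.24 q6 -0.76
t 17.68 pos [532.91 244.44 170.78] th 55.5 past rib 25.5 F [-0.38 -0.04 -0.98] M [ 0.06 -0.15 -0.01] z+helix 172.94 q6 -0.76
```

```bash
python3 -m pendant '[[[0,0,0.01],[0,0,0],-1],[[0,0,0.003],[0,0,0],-1],[[0,0,0],[0,0,0],-1],[[0,0,0],[0,0,0],-1],[[0,0,0],[0,0,0],-1],[[0,0,0],[0,0,0],-1],[[0,0,0],[0,0,0],-1],[[0,0,0],[0,0,0],-1],[[0,0,0],[0,0,0],-1],[[0,0,0],[0,0,0],-1]]' >/dev/null
python3 s.py
```

```text
t 18.72 pos [532.93 244.46 171.16] th 55.5 past rib 25.5 F [ 0.18 -0.01 -0.51] M [ 0.06 -0.18 -0.01] z+helix 173.32 q6 -0.76
```

```bash
python3 -m pendant '[[[0,0,0.01],[0,0,0],-1],[[0,0,0],[0,0,0],-1],[[0,0,0],[0,0,0],-1],[[0,0,0],[0,0,0],-1],[[0,0,0],[0,0,0],-1],[[0,0,0],[0,0,0],-1],[[0,0,0],[0,0,0],-1],[[0,0,0],[0,0,0],-1],[[0,0,0],[0,0,0],-1],[[0,0,0],[0,0,0],-1]]' >/dev/null
python3 s.py
python3 -m pendant '[[[0,0,0.01],[0,0,0],-1],[[0,0,0],[0,0,0],-1],[[0,0,0],[0,0,0],-1],[[0,0,0],[0,0,0],-1],[[0,0,0],[0,0,0],-1],[[0,0,0],[0,0,0],-1],[[0,0,0],[0,0,0],-1],[[0,0,0],[0,0,0],-1],[[0,0,0],[0,0,0],-1],[[0,0,0],[0,0,0],-1]]' >/dev/null
python3 s.py
```

```text
t 19.75 pos [532.91 244.48 171.47] th 55.5 past rib 25.5 F [-0.01  0.22 -1.04] M [ 0.06 -0.16 -0.03] z+helix 173.63 q6 -0.76
t 20.78 pos [532.88 244.46 171.69] th 55.5 past rib 25.5 F [ 0.07 -0.31 -2.28] M [ 0.06 -0.2   0.01] z+helix 173.85 q6 -0.76
```

```bash
python3 -m pendant '[[[0,0,-0.022],[0,0,0],-1],[[0,0,-0.0052],[0,0,-0.582],-1],[[0,0,-0.0052],[0,0,-0.582],-1],[[0,0,-0.0052],[0,0,-0.582],-1],[[0,0,-0.0052],[0,0,-0.582],-1],[[0,0,-0.0052],[0,0,-0.582],-1],[[0,0,0],[0,0,0],-1],[[0,0,0],[0,0,0],-1],[[0,0,0],[0,0,0],-1],[[0,0,0],[0,0,0],-1]]' >/dev/null
python3 s.py
python3 -m pendant '[[[0,0,-0.0052],[0,0,-0.582],-1],[[0,0,-0.0052],[0,0,-0.582],-1],[[0,0,-0.0052],[0,0,-0.582],-1],[[0,0,-0.0052],[0,0,-0.582],-1],[[0,0,-0.0052],[0,0,-0.582],-1],[[0,0,0],[0,0,0],-1],[[0,0,0],[0,0,0],-1],[[0,0,0],[0,0,0],-1],[[0,0,0],[0,0,0],-1],[[0,0,0],[0,0,0],-1]]' >/dev/null
python3 s.py
```

```text
t 21.82 pos [532.94 244.48 170.33] th 75.5 past rib 45.5 F [-0.25 -0.25 -0.65] M [ 0.05 -0.16  0.03] z+helix 173.27 q6 -0.41
t 22.85 pos [532.92 244.47 169.55] th 95.5 past rib 65.5 F [-0.46  0.11 -0.92] M [ 0.   -0.13  0.01] z+helix 173.26 q6 -0.06
```

Free so far, moving mid-play. I'll continue in 20° steps.

```bash
python3 -m pendant '[[[0,0,-0.0052],[0,0,-0.582],-1],[[0,0,-0.0052],[0,0,-0.582],-1],[[0,0,-0.0052],[0,0,-0.582],-1],[[0,0,-0.0052],[0,0,-0.582],-1],[[0,0,-0.0052],[0,0,-0.582],-1],[[0,0,0],[0,0,0],-1],[[0,0,0],[0,0,0],-1],[[0,0,0],[0,0,0],-1],[[0,0,0],[0,0,0],-1],[[0,0,0],[0,0,0],-1]]' >/dev/null
python3 s.py
python3 -m pendant '[[[0,0,-0.0052],[0,0,-0.582],-1],[[0,0,-0.0052],[0,0,-0.582],-1],[[0,0,-0.0052],[0,0,-0.582],-1],[[0,0,-0.0052],[0,0,-0.582],-1],[[0,0,-0.0052],[0,0,-0.582],-1],[[0,0,0],[0,0,0],-1],[[0,0,0],[0,0,0],-1],[[0,0,0],[0,0,0],-1],[[0,0,0],[0,0,0],-1],[[0,0,0],[0,0,0],-1]]' >/dev/null
python3 s.py
```

```text
t 23.88 pos [532.93 244.48 168.75] th 115.5 past rib 85.5 F [-0.08  0.15 -0.7 ] M [-0.01 -0.08  0.02] z+helix 173.24 q6 0.29
t 24.92 pos [532.91 244.48 167.97] th 135.6 past rib 105.6 F [-0.03  0.33 -0.46] M [-0.03 -0.08 -0.01] z+helix 173.24 q6 0.64
```

```bash
python3 -m pendant '[[[0,0,-0.0052],[0,0,-0.582],-1],[[0,0,-0.0052],[0,0,-0.582],-1],[[0,0,-0.0052],[0,0,-0.582],-1],[[0,0,-0.0052],[0,0,-0.582],-1],[[0,0,-0.0052],[0,0,-0.582],-1],[[0,0,0],[0,0,0],-1],[[0,0,0],[0,0,0],-1],[[0,0,0],[0,0,0],-1],[[0,0,0],[0,0,0],-1],[[0,0,0],[0,0,0],-1]]' >/dev/null
python3 s.py
```

```text
t 25.95 pos [532.93 244.46 167.2 ] th 155.6 past rib 125.6 F [ 0.23 -0.39 -0.65] M [-0.05 -0.08 -0.02] z+helix 173.25 q6 0.98
```

```bash
python3 -m pendant '[[[0,0,-0.0052],[0,0,-0.582],-1],[[0,0,-0.0052],[0,0,-0.582],-1],[[0,0,-0.0052],[0,0,-0.582],-1],[[0,0,-0.0052],[0,0,-0.582],-1],[[0,0,-0.0052],[0,0,-0.582],-1],[[0,0,0],[0,0,0],-1],[[0,0,0],[0,0,0],-1],[[0,0,0],[0,0,0],-1],[[0,0,0],[0,0,0],-1],[[0,0,0],[0,0,0],-1]]' >/dev/null
python3 s.py
```

```text
t 26.98 pos [532.92 244.44 166.42] th 175.6 past rib 145.6 F [ 0.09  0.02 -0.35] M [ 0.   -0.   -0.01] z+helix 173.25 q6 1.33
```

```bash
python3 -m pendant '[[[0,0,-0.0052],[0,0,-0.582],-1],[[0,0,-0.0052],[0,0,-0.582],-1],[[0,0,-0.0052],[0,0,-0.582],-1],[[0,0,-0.0052],[0,0,-0.582],-1],[[0,0,-0.0052],[0,0,-0.582],-1],[[0,0,0],[0,0,0],-1],[[0,0,0],[0,0,0],-1],[[0,0,0],[0,0,0],-1],[[0,0,0],[0,0,0],-1],[[0,0,0],[0,0,0],-1]]' >/dev/null
python3 s.py
```

```text
t 28.02 pos [532.91 244.47 165.63] th 195.6 past rib 165.6 F [ 0.13 -0.07 -1.02] M [-0.    0.02 -0.01] z+helix 173.24 q6 1.68
```

```bash
python3 -m pendant '[[[0,0,-0.0052],[0,0,-0.582],-1],[[0,0,-0.0052],[0,0,-0.582],-1],[[0,0,-0.0052],[0,0,-0.582],-1],[[0,0,-0.0052],[0,0,-0.582],-1],[[0,0,-0.0052],[0,0,-0.582],-1],[[0,0,0],[0,0,0],-1],[[0,0,0],[0,0,0],-1],[[0,0,0],[0,0,0],-1],[[0,0,0],[0,0,0],-1],[[0,0,0],[0,0,0],-1]]' >/dev/null
python3 s.py
```

```text
t 29.05 pos [532.92 244.47 164.85] th -144.4 past rib -174.4 F [-0.21 -0.22 -0.43] M [ 0.05  0.03 -0.01] z+helix 159.23 q6 2.03
```

```bash
sed -i 's/^th=.*/th=206.3-np.degrees(y)%360\nth+=360*(th<0)/' s.py; python3 -m pendant '[[[0,0,-0.0052],[0,0,-0.582],-1],[[0,0,-0.0052],[0,0,-0.582],-1],[[0,0,-0.0052],[0,0,-0.582],-1],[[0,0,-0.0052],[0,0,-0.582],-1],[[0,0,-0.0052],[0,0,-0.582],-1],[[0,0,0],[0,0,0],-1],[[0,0,0],[0,0,0],-1],[[0,0,0],[0,0,0],-1],[[0,0,0],[0,0,0],-1],[[0,0,0],[0,0,0],-1]]' >/dev/null
python3 s.py
```

```text
t 30.08 pos [533.05 244.5  164.19] th 235.6 past rib 205.6 F [ 0.72 -0.44  0.26] M [ 0.03 -0.13  0.02] z+helix 173.35 q6 2.38
```

```bash
python3 -m pendant '[[[0,0,-0.0052],[0,0,-0.582],-1],[[0,0,-0.0052],[0,0,-0.582],-1],[[0,0,-0.0052],[0,0,-0.582],-1],[[0,0,0],[0,0,0],-1],[[0,0,0],[0,0,0],-1],[[0,0,0],[0,0,0],-1],[[0,0,0],[0,0,0],-1],[[0,0,0],[0,0,0],-1],[[0,0,0],[0,0,0],-1],[[0,0,0],[0,0,0],-1]]' >/dev/null
python3 s.py
```

```text
t 31.12 pos [532.96 244.47 163.66] th 247.6 past rib 217.6 F [ 0.91 -0.47  2.7 ] M [-0.02 -0.07  0.01] z+helix 173.29 q6 2.59
```

Ring felt: the force rose about 3.4 N over the free value, which puts first contact near TCP z 164.6 and the target angle near 297° (49° more). The wrist range is too short for that, so I'll release, turn back 90° and regrip on the flats.

```bash
python3 -m pendant '[[[0,0,0],[0,0,0],0.3],[[0,0,0],[0,0,0],0.3],[[0,0,0],[0,0,0],0.3],[[0,0,0],[0,0,0],0.3],[[0,0,0],[0,0,0],0.3],[[0,0,0],[0,0,0],0.3],[[0,0,0],[0,0,0.9],0.3],[[0,0,0],[0,0,0.9],0.3],[[0,0,0],[0,0,0.9],0.3],[[0,0,0],[0,0,0.9],0.3]]'
python3 -m pendant '[[[0,0,0],[0,0,0.949],0.3],[[0,0,0],[0,0,0.949],0.3],[[0,0,0],[0,0,0.949],0.3],[[0,0,0],[0,0,0.949],0.3],[[0,0,0],[0,0,0.949],0.3],[[0,0,0],[0,0,0.949],0.3],[[0,0,0],[0,0,0.949],0.3],[[0,0,0],[0,0,0.949],0.3],[[0,0,0],[0,0,0.949],0.3],[[0,0,0],[0,0,0.949],0.3]]'
python3 - <<'E'
from h import *
bot.capture("top");st();im=bot.capture("wrist");cv2.imwrite("pics/w8.png",im);print(bot.get_obs()['joint_positions'][5])
E
```

```text
time: 32.0
tool_pos: [532.9, 244.5, 163.6]
tcp_rot: [3.141, 0.0, -0.284]
contact_force: [-0.3, 0.4, -0.1]
grip_width: 59.7
finger_force: 0.0
time: 32.83
tool_pos: [532.9, 244.5, 163.6]
tcp_rot: [3.142, 0.0, 0.855]
contact_force: [0.4, -0.4, 0.9]
grip_width: 59.6
finger_force: 0.0
{'time': 32.883, 'tool_pos': [532.848, 244.468, 163.551], 'tcp_rot': [-3.142, 0.0, 0.862], 'contact_force': [0.852, 0.067, -0.906], 'moment': [-0.009, -0.054, -0.035], 'grip_width': 59.577, 'finger_force': 0.0}
1.0194252519681417
```

View pics/w8.png

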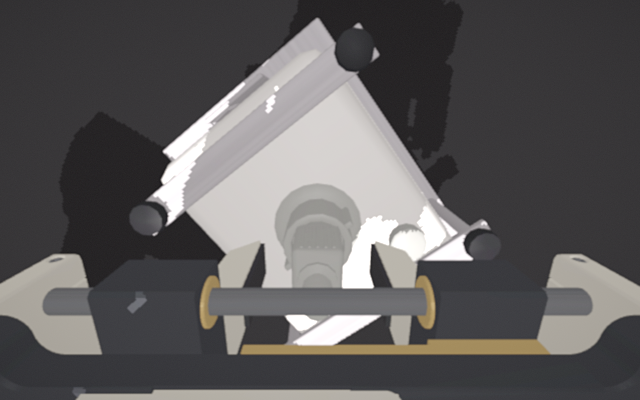

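The connector stands upright in the port at (318,250), square between the open jaws. I'll close on the flats.

```bash
python3 -m pendant '[[[0,0,0],[0,0,0],-1],[[0,0,0],[0,0,0],-1],[[0,0,0],[0,0,0],-1],[[0,0,0],[0,0,0],-1],[[0,0,0],[0,0,0],-1],[[0,0,0],[0,0,0],-1],[[0,0,0],[0,0,0],-1],[[0,0,0],[0,0,0],-1],[[0,0,0],[0,0,0],-1],[[0,0,0],[0,0,0],-1]]'; python3 s.py
```

```text
time: 33.77
tool_pos: [532.9, 244.5, 163.6]
tcp_rot: [3.141, 0.0, 0.85]
contact_force: [-0.3, 0.2, 1.1]
grip_width: 25.7
finger_force: 30.0
t 33.92 pos [532.93 244.46 163.6 ] th 157.6 past rib 127.6 F [0.08 0.21 0.02] M [-0.07 -0.07 -0.02] z+helix 169.73 q6 1.02
```

```bash
python3 -m pendant '[[[0,0,-0.0065],[0,0,-0.727],-1],[[0,0,-0.0065],[0,0,-0.727],-1],[[0,0,-0.0065],[0,0,-0.727],-1],[[0,0,-0.0065],[0,0,-0.727],-1],[[0,0,-0.0065],[0,0,-0.727],-1],[[0,0,0],[0,0,0],-1],[[0,0,0],[0,0,0],-1],[[0,0,0],[0,0,0],-1],[[0,0,0],[0,0,0],-1],[[0,0,0],[0,0,0],-1]]' >/dev/null; python3 s.py
python3 -m pendant '[[[0,0,-0.0065],[0,0,-0.7],-1],[[0,0,-0.0065],[0,0,-0.7],-1],[[0,0,-0.0065],[0,0,-0.7],-1],[[0,0,-0.0065],[0,0,-0.7],-1],[[0,0,-0.0065],[0,0,-0.7],-1],[[0,0,0],[0,0,0],-1],[[0,0,0],[0,0,0],-1],[[0,0,0],[0,0,0],-1],[[0,0,0],[0,0,0],-1],[[0,0,0],[0,0,0],-1]]' >/dev/null; python3 s.py
```

```text
t 34.95 pos [532.98 244.41 162.74] th 182.6 past rib 152.6 F [-0.47 -0.86  2.66] M [-0.23  0.1   0.02] z+helix 169.84 q6 1.46
t 35.98 pos [532.97 244.59 161.85] th 206.6 past rib 176.6 F [-1.87  0.02  5.16] M [-0.03  0.32 -0.  ] z+helix 169.89 q6 1.88
```

```bash
python3 -m pendant '[[[0,0,0],[0,0,0],0.3],[[0,0,0],[0,0,0],0.3],[[0,0,0],[0,0,0],0.3],[[0,0,0],[0,0,0],0.3],[[0,0,0],[0,0,0],0.3],[[0,0,0],[0,0,0],0.3],[[0,0,0.2],[0,0,0],0.3],[[0,0,0.5],[0,0,0],0.3],[[0,0,0.7],[0,0,0],0.3],[[0,0,0.7],[0,0,0],0.3]]'
python3 -m pendant '[[[0,0,0.6],[0,0,0],0.3],[[0,0,0.4],[0,0,0],0.3],[[0,0,0],[0,0,0],0.3],[[0,0,0],[0,0,0],0.3],[[0,0,0],[0,0,0],0.3],[[0,0,0],[0,0,0],0.3],[[0,0,0],[0,0,0],0.3],[[0,0,0],[0,0,0],0.3],[[0,0,0],[0,0,0],0.3],[[0,0,0],[0,0,0],0.3]]'
python3 - <<'E'
from h import *
im=bot.capture("wrist");c=cam("wrist");cv2.imwrite("pics/w9.png",im);g=cv2.cvtColor(im,6)
# axis point at block top: expected height 132-17-... foot ~ -27.7+... block-top z
for z in(168,192):print(proj("wrist",[533,244.5,z],c))
for x in cv2.createLineSegmentDetector().detect(g)[0][:,0]:
    if np.hypot(x[2]-x[0],x[3]-x[1])>18 and 260<x[0]<380 and 150<x[1]<260: print(np.round(x))
E
```

```text
time: 36.87
tool_pos: [532.7, 244.4, 225.4]
tcp_rot: [3.141, 0.001, -0.006]
contact_force: [0.4, -0.3, 0.4]
grip_width: 59.4
finger_force: 0.0
time: 37.7
tool_pos: [532.9, 244.5, 254.4]
tcp_rot: [3.141, 0.0, -0.007]
contact_force: [0.3, -0.1, -0.7]
grip_width: 59.7
finger_force: 0.0
[317.00324666 215.25989183]
[317.02914583 226.46204257]
[264. 251. 368. 257.]
[378. 163. 360. 167.]
[350. 193. 333. 220.]
[379. 229. 380. 202.]
[379. 241. 400. 249.]
[374. 244. 393. 288.]
[339. 168. 348. 184.]
[331. 234. 303. 234.]
[300. 219. 285. 200.]
[284. 192. 291. 172.]
[292. 171. 311. 161.]
[312. 161. 331. 163.]
```

The block's front edge, at image row 234 from column 303 to 331, is still square to the tool and centred, so the connector has not turned back after release.

```bash
python3 -c "
from plant import bot
print(bot.close_job())"
```

```text
the job is handed in; nothing more can be done
None
```

The connector is screwed upright into the port, turned by my estimate a quarter turn past first contact with the ring, released, and the job is handed in at about 38 s. The final ring force of about 8 N is worked out from the wrist force, not measured, and no verdict came back.

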